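# Cover the crucible with the bell jar and crack the bleed valve

## Robot

A 6-joint arm with a two-finger parallel gripper is mounted at the origin on the work surface. World frame = base frame: x ahead of the robot, y to its left, z up, the work surface at z = 0. Lengths are in m, angles in rad, forces in N, time in s.
With the tool pointing down it reaches from about 0.4 to 0.825 m from the base axis. Payload 7 kg.
Tool frame: the origin (TCP) lies between the finger pads; the fingertips stand 22 mm ahead of it and the grasp point (between the pads) lies 3 mm ahead of it; z points along the fingers, y is the direction in which the jaws open and shut (so a half turn about z gives the same grasp; the last joint's range is limited). The gripper opens to 88 mm and grips with 3 to 60 N. Pads are 19 mm wide; open, the fingers measure 130 mm over their backs; the gripper's body (78 mm by 193 mm) begins 47 mm behind the grasp point.
Start: joints at [1.6, 0.359, 0.012, 0, -1.224, -0.288], TCP at [0.173, 0.652, 0.249] pointing down, gripper open.
Joint ranges: [-3.07, 3.07], [-1.43, 2.12], [-1.02, 1.25], [-3.03, 1.67], [-3.05, -0], [-3.03, 3.03]. Speed limits (rad/s): [2.39, 2.39, 3.01, 3.14, 3.14, 3.14].

## Interface

Orientations are given as [roll, pitch, yaw] about the fixed x, y, z axes, in that order (R = Rz(yaw) Ry(pitch) Rx(roll)).
In Python, from station import arm, optics gives the robot as it stands. The module is installed in compiled form; this text tells all that it offers.
- The arm moves only by the tool jog_arm, never from a script. Its argument "motion" is a list that holds one entry, the list of rows, each a list of 7 numbers: the shift along the tool's x, y, z in m, then the turn, a rotation vector about the tool's x, y, z in degrees, then the finger opening in m, from 0 to 0.0876. In form: [[[x, y, z, rx, ry, rz, grip], ...]]. A call has 1 to 8 rows; each row is the pose to reach, as a shift and turn from the pose measured when the call began, along the tool's axes at that moment; what a row does not reach only later rows make up. A row lasts 1/10 s, in which the tool goes at most 50 mm and 8.59 degrees, less where a joint would pass 70% of its speed; a pose out of reach is approached as far as the arm can. A call with a gripper value outside its range is refused whole. The fingers move at their own pace and stop on an object; "newtons" is the grip in N (left out, the last holds). Time passes only in rows, so rows that repeat a pose let the fingers close. It gives the time, the measured TCP pose, the force and the opening at its end, in the units of the state.
- arm.get_state(): the state, without advancing time (a new reading comes with each control period).
- optics.grab_frame(name): name is "scene" or "top" or "wrist"; returns the picture (384x512x3 uint8, red, green, blue); there is no depth.
- optics.camera_model(name): a dict with "mtx" (3x3 intrinsics, pixels), "R" (3x3) and "t" (3): a world point X has camera coordinates R X + t; the wrist camera has in their place "mount" (4x4, takes a point from camera to tool coordinates, whose origin is the TCP and whose axes are the flange's). Camera axes: x right, y down, z forward; pixel columns grow to the right and rows downward; lengths in m; the calibration is good to about 2 mm. A picture is of the moment at which its call begins: read the wrist's pose just before it. camera_model takes no time and is no camera call.
- arm.job_done(): hands the job in, once; it reports no verdict.
The state is a dict: "t": time; "q": joint angles; "qd": joint speeds; "joint_efforts": joint torques, N m; "eef_pos": TCP position; "ee_rot": TCP orientation; "force": force on the tool from outside, world axes, zero at the start; "moment": the same for the moment, N m; "width": finger opening in m.
Only numpy, scipy, OpenCV 4.12 (cv2) and the standard library are available. Lean on these libraries where they do the work, as an engineer would, in place of code of your own. Each camera call takes 0.05 s, during which the arm holds its last target.

## Task

Get the vacuum plate ready to dry the crucible: set the bell jar down gently over the crucible, upright and standing wholly on the round rubber pad, and let go of it. Then turn the bleed valve's thumbscrew clockwise until it seats, back it off a quarter turn, and finish still gripping the thumbscrew there, ready for the pump to start. Do not knock the crucible or the other things on the bench about.

Things in the scene. Friction and masses are not known exactly. Their poses are not given: they have to be found in the camera images.
- vacuum_unit: Vacuum plate with built-in pump, fixed; white casing, top 55 mm above the bench. Origin on the bench below the round pad's centre; z up; casing spans x -105 to 105, y -215 to 105 mm. Bleed valve on top at x 0, y -170; flat gauge (top 63 mm up) at x 70, y -130; small rocker switch at x -75, y -150. Place and yaw vary.
- pad (a point): Centre of the upper face of the black rubber sealing pad, a flat disc of radius 90 mm, 65 mm above the bench. z up, x and y as the vacuum unit's.
- bell_jar: Clear bell jar, open below: foot flange radius 75 mm (inner 60), wall radius 66, dome top 110 mm above its foot, black neck radius 9 from 109 to 121 mm, black round knob radius 14 from 121 to 147 mm above the foot. 0.3 to 0.6 kg. Origin at the centre of the foot's underside, z up. Starts upright on the bench, left or right of the vacuum unit.
- knob (a point): Centre of the bell jar's knob, 134 mm above its foot on its axis; grip the knob here, 28 mm across.
- crucible: Small white open porcelain crucible, 34 mm tall, 42 mm wide at the rim; stands within 8 mm of the middle of the rubber pad. Origin at the centre of its underside.
- bleed_screw (a joint): How far the bleed valve's thumbscrew is open, rad: 0 = seated (hard stop), growing anticlockwise seen from above; opens to 4.0. It starts between 1.2 and 2.9, stays where left (friction 0.04 N m), and sinks 1 mm a turn as it closes. Its axis is vertical.
- screw_head (a point): Centre of the thumbscrew's flat spade head, 118 mm above the bench: an upright steel disc, 32 mm in diameter, 9 mm thick, its top 134 mm up. x lies level in the disc, y is square to its two flats (grip across y), z up the screw axis. Seated, x is parallel to the vacuum unit's x (the casing's short side). Below it a bare stem, radius 4 mm; the valve nut ends 85 mm up.
- dish: White porcelain evaporating dish, 84 mm wide, 30 mm tall, on the bench on the robot's side of the vacuum unit. Bystander; origin at its underside.
- beaker: Small glass beaker, 49 mm wide, 60 mm tall, on the bench just beyond the bell jar's first place. Bystander; origin at its underside.
- wash_bottle: White wash bottle with bent spout, 64 mm wide, 175 mm tall, on the far left. Bystander; origin at its underside.
- reagent_bottle: Amber bottle, 60 mm wide, 125 mm tall, at the far edge on the right. Bystander; origin at its underside.
- flask: Conical glass flask, 80 mm wide, 104 mm tall, at the far edge on the left. Bystander; origin at its underside.
- stopper: Black rubber stopper, 31 mm wide, 26 mm tall, on the bench on the robot's side of the bell jar's first place. Bystander; origin at its underside.
- tube_rack: Bent sheet-steel test tube rack, 80 x 170 x 95 mm, with tubes and two stoppers up to 140 mm high, in the middle of the far edge. Bystander; origin at its underside.
Mind the look-alikes: they are no part of the job. Of the things shaped like the bell_jar, the clear one is meant.

How it is judged:
On the way, in this order (a step that is already met when the one before it is completed fails the run):
1. the bell jar stands upright on the rubber pad, over the crucible, and is let go (horizontal distance between bell_jar and pad below 0.015 m and z of bell_jar in the frame of pad below 0.004 m and angle between bell_jar's own z axis and vertical below 0.04 rad and contact force between the fingers and bell_jar below 0.1 N and linear speed of bell_jar below 0.02 m/s), for 0.2 s.
2. the thumbscrew is turned in until it seats (value of joint bleed_screw below 0.07 rad), for 0.2 s.
At the end, for the whole second after the job is handed in: The thumbscrew rests a quarter turn (1.57 +- 0.2 rad) off its seat, its head still gripped by the fingers (over 2 N); the bell jar stands untouched and upright on the rubber pad, within 15 mm of its centre; the crucible stands upright under it, within 30 mm of the centre (value of joint bleed_screw between 1.37 and 1.77 rad and velocity of joint bleed_screw between -0.1 and 0.1 rad/s and contact force between the fingers and bleed_screw above 2 N and distance between the grasp point and screw_head below 0.03 m and horizontal distance between bell_jar and pad below 0.015 m and z of bell_jar in the frame of pad below 0.004 m and angle between bell_jar's own z axis and vertical below 0.04 rad and contact force between each of the arm, the fingers and bell_jar below 0.1 N and horizontal distance between crucible and pad below 0.03 m and angle between crucible's own z axis and vertical below 0.1 rad and z of crucible in the frame of pad below 0.005 m); the arm keeps its last pose, push and grip.
It fails at once if the bell jar is dropped (falls faster than 0.4 m/s while not held) (linear speed of bell_jar above 0.4 m/s and contact force between the fingers and bell_jar below 0.1 N).
It fails at once if the crucible is knocked (shifted by 20 mm or tipped) (distance of crucible from where it was at the start of the episode above 0.02 m or angle between crucible's own z axis and vertical above 0.35 rad).
It fails at once if another thing on the bench is knocked about (shifted by 30 mm or tipped over) (distance of any of dish, beaker, wash_bottle, reagent_bottle, flask, stopper, tube_rack from where it was at the start of the episode above 0.03 m or angle between any of dish, beaker, wash_bottle, reagent_bottle, flask, stopper, tube_rack's own z axis and vertical above 0.5 rad).
It also fails if it takes over 64 s, if anything falls off the work surface, if the arm or the gripper's body presses on something with over 40 N, if the wrist force passes 120 N, or if a joint passes its speed limit or range.

## Working session

There is one attempt and no reset: what is moved stays moved. The work goes in short steps, Python scripts to look and compute and a tool call to move; the robot and the scene stay as the last step left them, time stands still between calls to the robot, and variables do not carry over. Pictures are saved under pics/ and viewed, and the job is handed in when it is done.

Besides the shell and the picture viewer there is one more tool, called as name(argument=value, ...), one argument or row to a line, values as JSON. jog_arm: Moves the arm, as the interface text tells. Its arguments: {"type":"object","properties":{"motion":{"type":"array","items":{"type":"array","items":{"type":"array","items":{"type":"number"}}}},"newtons":{"type":"number"}},"required":["motion"]}

```bash
mkdir -p pics; ls; cat > h.py <<'E'
import numpy as np, cv2
from station import arm, optics
def save(n,img): cv2.imwrite('pics/'+n+'.png',cv2.cvtColor(img,cv2.COLOR_RGB2BGR))
E
python3 - <<'E'
from h import *
s=arm.get_state(); print(s)
for n in ("scene","top","wrist"):
    m=optics.camera_model(n); print(n,m)
    im=optics.grab_frame(n); np.save('pics/%s0.npy'%n,im); save(n+'0',im)
E
```

```text
pics
{'t': 0.0, 'q': array([ 1.60011179e+00,  3.59389244e-01,  1.10698126e-02, -3.46408199e-04,
       -1.22411264e+00, -2.88095780e-01]), 'qd': array([-3.91129995e-04, -5.81882046e-04,  5.94014505e-04,  1.11476045e-03,
       -5.17271094e-05, -1.71994429e-03]), 'joint_efforts': array([-2.26601669e-04, -5.82713056e+01,  2.93053490e+01,  6.99742064e+00,
        6.96349656e-03, -1.38752503e-04]), 'eef_pos': array([0.17264489, 0.65207955, 0.24762658]), 'ee_rot': array([ 3.13993179e+00, -1.52577578e-04, -2.58898159e-01]), 'force': array([-0.61091867, -0.12442814, -0.22831129]), 'moment': array([-0.02261259,  0.00723512,  0.02872088]), 'width': 0.08768546772841884}
scene {'mtx': array([[440.1772228 ,   0.        , 249.96512599],
       [  0.        , 440.1772228 , 195.86963778],
       [  0.        ,   0.        ,   1.        ]]), 'R': array([[ 0.47714788,  0.87880783,  0.0051666 ],
       [ 0.73497608, -0.39581765, -0.55058019],
       [-0.48180915,  0.2665055 , -0.83476629]]), 't': array([-0.29348384, -0.28296212,  1.51878651])}
top {'mtx': array([[384.03323309,   0.        , 250.77087256],
       [  0.        , 384.03323309, 194.19273879],
       [  0.        ,   0.        ,   1.        ]]), 'R': array([[ 0.00519868, -0.99985955, -0.0159331 ],
       [-0.98075113, -0.00198792, -0.19525179],
       [ 0.19519269,  0.01664145, -0.98062372]]), 't': array([0.09361305, 0.49339933, 1.12523042])}
wrist {'mtx': array([[328.881321  ,   0.        , 253.91524064],
       [  0.        , 328.881321  , 187.82271956],
       [  0.        ,   0.        ,   1.        ]]), 'mount': array([[-9.37051008e-05, -9.68857111e-01, -2.47620454e-01,
         6.49980215e-02],
       [ 9.99999604e-01,  1.28395530e-04, -8.80791479e-04,
        -6.87791411e-04],
       [ 8.85154447e-04, -2.47620438e-01,  9.68856715e-01,
        -1.36885390e-01],
       [ 0.00000000e+00,  0.00000000e+00,  0.00000000e+00,
         1.00000000e+00]])}
```

View pics/scene0.png

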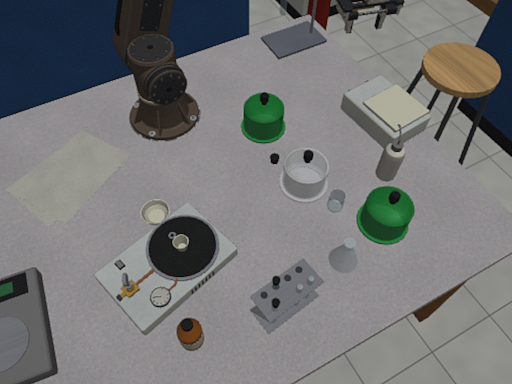

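View pics/top0.png

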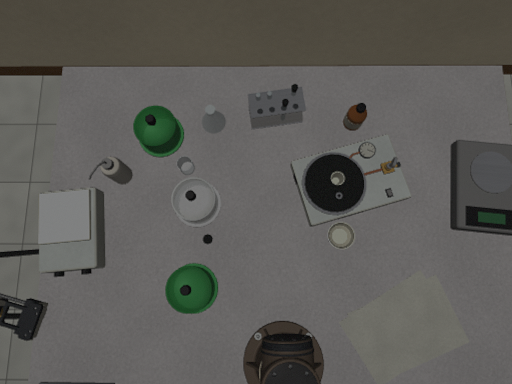

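View pics/wrist0.png

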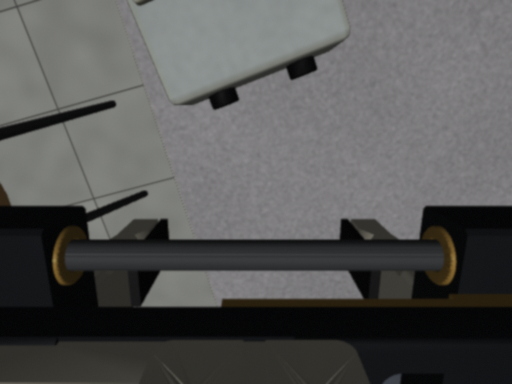

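```bash
cat >> h.py <<'E'
from scipy.spatial.transform import Rotation as Ro
def proj(n,X,m=None):
    m=m or optics.camera_model(n); X=np.atleast_2d(X); c=X@m['R'].T+m['t']; p=c@m['mtx'].T; return p[:,:2]/p[:,2:]
def ray(n,uv,pose=None):
    m=optics.camera_model(n); d=np.linalg.solve(m['mtx'],[uv[0],uv[1],1.])
    if n=='wrist':
        pos,rpy=pose; T=np.eye(4);T[:3,:3]=Ro.from_euler('xyz',rpy).as_matrix();T[:3,3]=pos
        A=T@m['mount']; d=A[:3,:3]@d; return A[:3,3],d/np.linalg.norm(d)
    R=m['R']; d=R.T@d; return -R.T@m['t'], d/np.linalg.norm(d)
def onz(n,uv,z,pose=None):
    o,d=ray(n,uv,pose); return o+d*(z-o[2])/d[2]
def tri(rs):
    A=np.zeros((3,3));b=np.zeros(3)
    for o,d in rs:
        P=np.eye(3)-np.outer(d,d);A+=P;b+=P@o
    x=np.linalg.solve(A,b); return x,[np.linalg.norm((np.eye(3)-np.outer(d,d))@(x-o)) for o,d in rs]
def crop(n,im,x0,y0,x1,y1,k):
    c=cv2.resize(im[y0:y1,x0:x1],None,fx=k,fy=k,interpolation=cv2.INTER_CUBIC); save(n,c)
E
python3 - <<'E'
from h import *
print(proj('top',[[0.173,.652,.249],[0,0,0]]),proj('scene',[[0.173,.652,.249],[0,0,0]]))
s=np.load('pics/scene0.npy');t=np.load('pics/top0.npy')
crop('s_unit',s,85,190,245,335,5); crop('t_unit',t,285,130,415,250,6)
crop('s_jar',s,260,130,420,250,5); crop('t_jar',t,130,140,260,260,5)
E
```

```text
[[ 17.87867213 307.79030676]
 [282.72034932 362.58646396]] [[364.0920591   22.80055811]
 [164.90715328 113.86108787]]
```

View pics/s_unit.png

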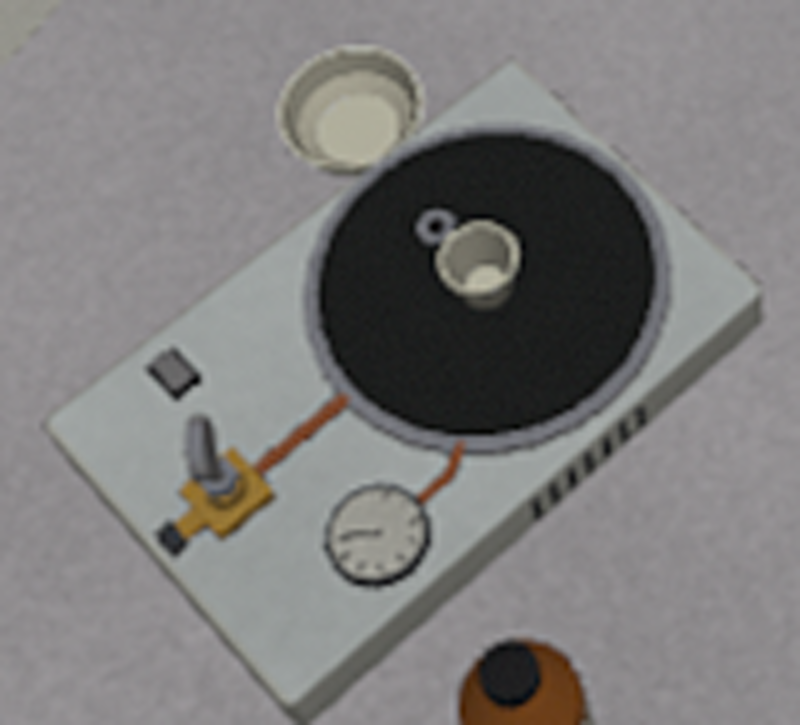

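View pics/t_unit.png

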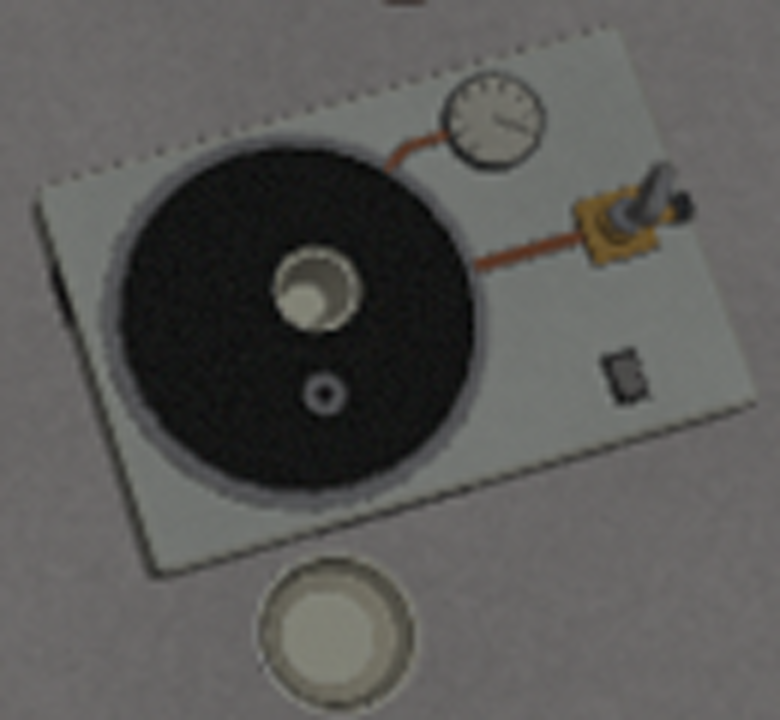

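View pics/s_jar.png

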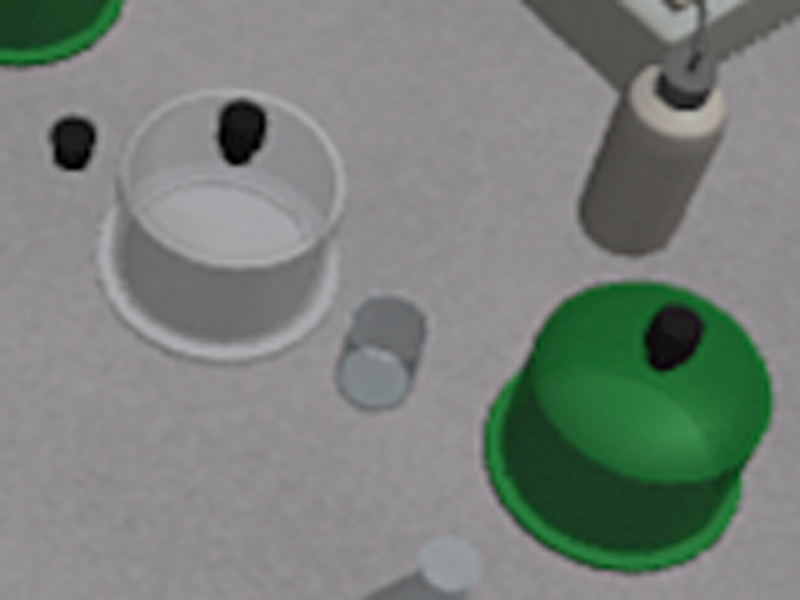

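View pics/t_jar.png

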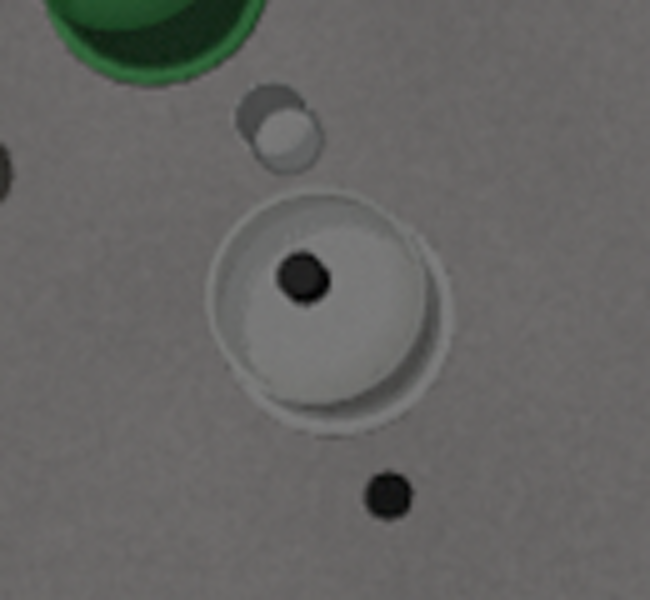

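```bash
cat > m1.py <<'E'
from h import *
s=np.load('pics/scene0.npy');t=np.load('pics/top0.npy')
ims={'scene':s,'top':t}
def blob(im,box,thr,mode='max'):
    x0,y0,x1,y1=box; c=im[y0:y1,x0:x1].max(2); m=(c<thr).astype(np.uint8)
    n,l,st,ce=cv2.connectedComponentsWithStats(m); i=1+np.argmax(st[1:,4])
    return (l==i).astype(np.uint8),ce[i]+[x0,y0],st[i]
# knob
uv={}
for n,box in (('scene',(300,148,318,165)),('top',(183,188,199,203))):
    m,ce,st=blob(ims[n],box,70); print('knob',n,ce,st); uv[n]=ce
uvs=uv['scene'].copy()
print(tri([ray('scene',uvs),ray('top',uv['top'])]))
uvs=np.array([308.2,154.6]); print(tri([ray('scene',uvs),ray('top',uv['top'])]))
# pad
def circ(P):
    A=np.c_[2*P[:,:2],np.ones(len(P))]; r=np.linalg.lstsq(A,(P[:,:2]**2).sum(1),rcond=None)[0]
    return r[:2],np.sqrt(r[2]+r[:2]@r[:2])
E_={}
for n,box in (('scene',(145,212,220,282)),('top',(300,150,370,217))):
    m,ce,st=blob(ims[n],box,55)
    cs,_=cv2.findContours(m,cv2.RETR_EXTERNAL,cv2.CHAIN_APPROX_NONE); c=max(cs,key=len)[:,0]; c=cv2.convexHull(c)[:,0]
    (ex,ey),ax,an=cv2.fitEllipse(c); e=np.array([ex+box[0],ey+box[1]]); E_[n]=e
    P=np.array([onz(n,p+np.array(box[:2]),0.065) for p in c.astype(float)])
    print('pad',n,st,e,circ(P),'ctr',onz(n,e,.065))
print('tri pad',tri([ray(n,E_[n]) for n in E_]))
E
python3 m1.py
```

```text
knob scene [307.79787234 155.71276596] [ 4  2  9 13 94]
knob top [190.35365854 195.30487805] [ 3  2 10 11 82]
(array([0.47229013, 0.26470163, 0.1337361 ]), [np.float64(0.0009420938897768882), np.float64(0.0009420938897769243)])
(array([0.47183992, 0.26475695, 0.13794796]), [np.float64(8.040427630552201e-05), np.float64(8.040427630548584e-05)])
pad scene [   4    5   67   60 2877] [181.85108185 246.47184753] (array([ 0.52692033, -0.15790539]), np.float64(0.08833952736166027)) ctr [ 0.53015351 -0.15967828  0.065     ]
pad top [   5    4   59   58 2484] [334.03012848 182.65867615] (array([ 0.52735242, -0.15643646]), np.float64(0.08915023815163833)) ctr [ 0.52603104 -0.15653919  0.065     ]
tri pad (array([ 0.52721557, -0.15845849,  0.05883574]), [np.float64(0.0006961483034435751), np.float64(0.0006961483034437688)])
```

```bash
cat > m2.py <<'E'
from h import *
T=lambda x,y:np.array([285+x/6,130+y/6]); S=lambda x,y:np.array([85+x/5,190+y/5])
for n,pts in (('top',[T(40,192),T(617,30),T(755,403),T(155,573)]),('scene',[S(760,295),S(295,708),S(48,425),S(512,63)])):
    P=np.array([onz(n,p,.055) for p in pts]); print(n,P.round(4).tolist())
    for a,b in ((0,1),(3,2)): d=P[b]-P[a]; print(np.linalg.norm(d),'yaw',np.degrees(np.arctan2(-d[1],-d[0]))-90)
    for a,b in ((0,3),(1,2)): d=P[b]-P[a]; print(np.linalg.norm(d),'yawx',np.degrees(np.arctan2(d[1],d[0])))
x,e=tri([ray('scene',S(204,448)),ray('top',T(655,193))]); print('head',x,e)
x,e=tri([ray('scene',S(378,535)),ray('top',T(495,120))]); print('gauge',x,e)
x,e=tri([ray('scene',S(175,372)),ray('top',T(626,376))]); print('switch',x,e)
E
python3 m2.py
```

```text
top [[0.5936, -0.0305, 0.055], [0.6812, -0.3316, 0.055], [0.4838, -0.388, 0.055], [0.3969, -0.0847, 0.055]]
0.31353326137574483 yaw 16.21970686633125
0.31550334544874686 yaw 15.97515433200455
0.20399664439082837 yawx -164.61835257236967
0.2053239810496762 yawx -164.06395515335
scene [[0.6016, -0.0324, 0.055], [0.6903, -0.3295, 0.055], [0.4936, -0.3888, 0.055], [0.4044, -0.0888, 0.055]]
0.31005360327116344 yaw 16.62169813823975
0.31290515480942593 yaw 16.547068955871907
0.20509682409972055 yawx -164.02197022307433
0.20549217739138298 yawx -163.2257163102658
head [ 0.57531807 -0.32021866  0.11907156] [np.float64(0.0015883588573086128), np.float64(0.0015883588573084898)]
gauge [ 0.63087637 -0.26302164  0.06064841] [np.float64(0.0011461802192447394), np.float64(0.0011461802192446141)]
switch [ 0.49725298 -0.32233405  0.05776681] [np.float64(0.0010552878225916595), np.float64(0.0010552878225915288)]
```

jog_arm(
  motion=[
    [[0.045,0.034,0,0,0,0,0.0876],[0.08,0.061,0,0,0,0,0.0876],[0.115,0.088,0,0,0,0,0.0876],[0.15,0.115,0,0,0,0,0.0876],[0.185,0.142,0,0,0,0,0.0876],[0.22,0.168,0,0,0,0,0.0876],[0.255,0.195,0,0,0,0,0.0876],[0.29,0.222,0,0,0,0,0.0876]],
  ],
)

```text
t: 0.95
eef_pos: [0.3969, 0.3617, 0.2482]
ee_rot: [3.14, -0.0, -0.259]
force: [0.8, 0.6, 0.4]
width: 0.0878
```

jog_arm(
  motion=[
    [[0.033,0.025,0,0,0,0,0.0876],[0.066,0.05,0,0,0,0,0.0876],[0.097,0.0745,0,0,0,0,0.0876],[0.097,0.0745,0,0,0,0,0.0876],[0.097,0.0745,0,0,0,0,0.0876]],
  ],
)

```text
t: 1.45
eef_pos: [0.4719, 0.264, 0.248]
ee_rot: [3.14, 0.0, -0.261]
force: [0.3, 0.4, -0.6]
width: 0.0876
```

```bash
python3 - <<'E'
from h import *
s=arm.get_state(); print(s['eef_pos'],s['ee_rot'],s['q'])
im=optics.grab_frame('wrist'); save('w1',im); np.save('pics/w1.npy',im); np.save('pics/w1p.npy',np.r_[s['eef_pos'],s['ee_rot']])
E
```

```text
[0.47191236 0.26400684 0.24803   ] [ 3.14011446e+00  2.67677447e-04 -2.60938931e-01] [ 8.72923412e-01  1.39086368e-01 -2.84591200e-01  4.19858843e-04
 -1.14857138e+00  4.36761849e-01]
```

View pics/w1.png

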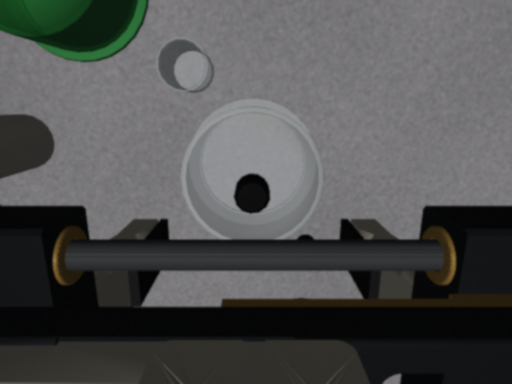

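```bash
python3 - <<'E'
from h import *
im=np.load('pics/w1.npy');p=np.load('pics/w1p.npy');po=(p[:3],p[3:])
c=im[165:225,225:280].max(2); m=(c<50).astype(np.uint8); n,l,st,ce=cv2.connectedComponentsWithStats(m); i=1+np.argmax(st[1:,4]); uv=ce[i]+[225,165]; print(uv,st[i])
print(onz('wrist',uv,.134,po)); print(tri([ray('wrist',uv,po),ray('scene',(308,155.)),ray('top',(190.4,195.3))]))
E
```

```text
[251.65844402 193.18216319] [  10    9   34   39 1054]
[0.46914922 0.26736496 0.134     ]
(array([0.47108807, 0.26564145, 0.13602578]), [np.float64(0.0020532311468372836), np.float64(0.0010854645731557169), np.float64(0.001315667678899546)])
```

jog_arm(
  motion=[
    [[-0.002,-0.0016,0.03,0,0,0,0.0876],[-0.002,-0.0016,0.06,0,0,0,0.0876],[-0.002,-0.0016,0.085,0,0,0,0.0876],[-0.002,-0.0016,0.1,0,0,0,0.0876],[-0.002,-0.0016,0.111,0,0,0,0.0876],[-0.002,-0.0016,0.111,0,0,0,0.0876],[-0.002,-0.0016,0.111,0,0,0,0.06]],
  ],
  newtons=30,
)

```text
t: 2.2
eef_pos: [0.47, 0.2674, 0.1376]
ee_rot: [3.141, -0.0, -0.259]
force: [-0.2, 0.1, -0.3]
width: 0.0834
```

jog_arm(
  motion=[
    [[0,0,0,0,0,0,0.035],[0,0,0,0,0,0,0.02],[0,0,0,0,0,0,0.02],[0,0,0,0,0,0,0.02],[0,0,0,0,0,0,0.02],[0,0,0,0,0,0,0.02]],
  ],
  newtons=30,
)

```text
t: 2.8
eef_pos: [0.47, 0.2673, 0.1377]
ee_rot: [3.141, -0.0, -0.259]
force: [-0.2, -0.8, -0.3]
width: 0.0374
```

jog_arm(
  motion=[
    [[0,0,0,0,0,0,0.015],[0,0,0,0,0,0,0.015],[0,0,0,0,0,0,0.015],[0,0,0,0,0,0,0.015],[0,0,0,0,0,0,0.015]],
  ],
  newtons=30,
)

```text
t: 3.3
eef_pos: [0.4698, 0.2667, 0.1376]
ee_rot: [3.14, 0.0, -0.259]
force: [0.0, -5.3, 3.6]
width: 0.0271
```

jog_arm(
  motion=[
    [[0,0,-0.005,0,0,0,0.015],[0,0,-0.015,0,0,0,0.015],[0,0,-0.03,0,0,0,0.015],[0,0,-0.055,0,0,0,0.015],[0,0,-0.085,0,0,0,0.015],[0,0,-0.115,0,0,0,0.015],[0,0,-0.14,0,0,0,0.015],[0,0,-0.14,0,0,0,0.015]],
  ],
)

```text
t: 4.1
eef_pos: [0.4713, 0.2686, 0.2819]
ee_rot: [-3.137, -0.004, -0.258]
force: [1.3, 0.3, -6.0]
width: 0.0267
```

```bash
python3 - <<'E'
from h import *
im=optics.grab_frame('scene'); save('s2',im); im=optics.grab_frame('wrist'); save('w2',im)
s=arm.get_state(); print(s['eef_pos'],s['ee_rot'],s['q'],s['force'],s['moment'],s['width'])
E
```

```text
[0.46944527 0.2673445  0.27741183] [ 3.14088700e+00  6.59852164e-04 -2.58913816e-01] [ 8.80417304e-01  1.18791885e-01 -2.39675675e-01 -3.24816991e-04
 -1.21324572e+00  4.31579259e-01] [ 0.156213   -0.09081448 -7.58232682] [ 0.0288016   0.29168782 -0.01664482] 0.02735598612449722
```

View pics/s2.png

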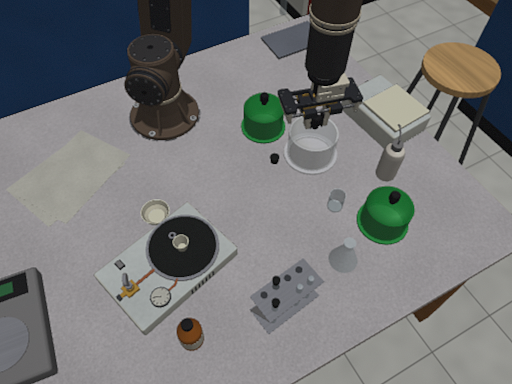

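View pics/w2.png

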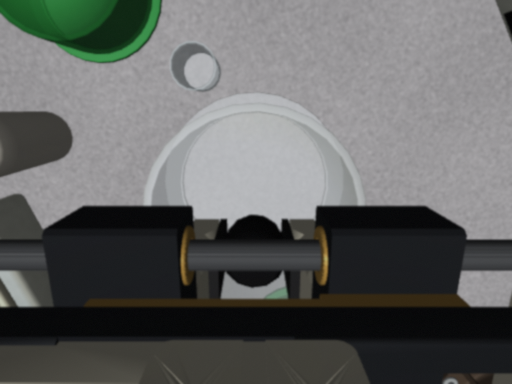

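```bash
cat > tilt.py <<'E'
from h import *
import sys
s=arm.get_state(); print(s['eef_pos'],s['force'],s['moment'])
k=s['eef_pos']-[0,0,.003]
a=np.linspace(0,2*np.pi,60,endpoint=False)
im=cv2.imread('pics/%s.png'%sys.argv[1]); 
for r,z in ((.075,-.134),(.066,-.126)):
    P=k+np.c_[r*np.cos(a),r*np.sin(a),0*a+z]
    for u in proj('scene',P): cv2.circle(im,tuple(int(round(v*16)) for v in u),8,(0,0,255),-1,shift=4)
u=proj('scene',k)[0].astype(int); c=im[u[1]-40:u[1]+60,u[0]-50:u[0]+60]; cv2.imwrite('pics/%s.png'%sys.argv[2],cv2.resize(c,None,fx=5,fy=5))
E
python3 tilt.py s2 s2t
```

```text
[0.46944527 0.2673445  0.27741183] [ 0.156213   -0.09081448 -7.58232682] [ 0.0288016   0.29168782 -0.01664482]
```

View pics/s2t.png

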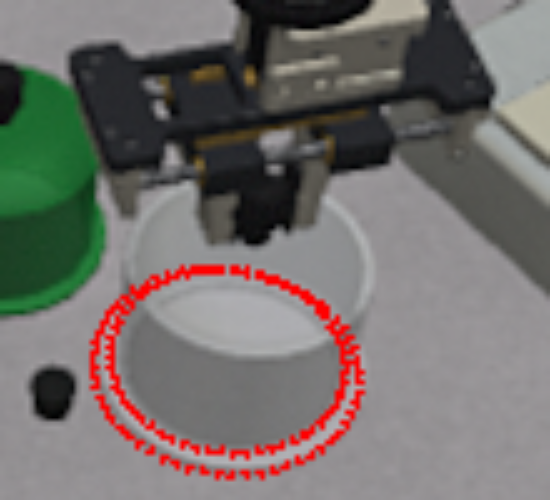

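jog_arm(
  motion=[
    [[0.004,0.009,0,0,0,0,0.015],[0.011,0.027,0,0,0,0,0.015],[0.021,0.052,0,0,0,0,0.015],[0.033,0.079,0,0,0,0,0.015],[0.045,0.108,0,0,0,0,0.015],[0.057,0.137,0,0,0,0,0.015],[0.069,0.166,0,0,0,0,0.015],[0.081,0.195,0,0,0,0,0.015]],
  ],
)

```text
t: 5.0
eef_pos: [0.4969, 0.0556, 0.2765]
ee_rot: [3.14, 0.002, -0.259]
force: [0.3, 0.2, -6.8]
width: 0.0271
```

jog_arm(
  motion=[
    [[0.012,0.029,0,0,0,0,0.015],[0.024,0.058,0,0,0,0,0.015],[0.036,0.087,0,0,0,0,0.015],[0.049,0.116,0,0,0,0,0.015],[0.061,0.145,0,0,0,0,0.015],[0.071,0.169,0,0,0,0,0.015],[0.078,0.185,0,0,0,0,0.015],[0.0815,0.194,0,0,0,0,0.015]],
  ],
)

```text
t: 5.8
eef_pos: [0.5248, -0.1551, 0.2754]
ee_rot: [3.139, 0.005, -0.261]
force: [0.3, 1.0, -6.5]
width: 0.0269
```

jog_arm(
  motion=[
    [[0,0,0,0,0,0,0.015],[0,0,0,0,0,0,0.015]],
  ],
)

```text
t: 6.0
eef_pos: [0.5239, -0.1552, 0.2746]
ee_rot: [3.139, 0.006, -0.262]
force: [0.4, -0.2, -6.5]
width: 0.027
```

```bash
python3 - <<'E'
from h import *
im=optics.grab_frame('scene'); save('s3',im); im2=optics.grab_frame('wrist'); save('w3',im2);np.save('pics/w3.npy',im2); im3=optics.grab_frame('top'); save('t3',im3)
s=arm.get_state(); print(s['eef_pos'],s['ee_rot'],s['q'],s['force'],s['moment'],s['width'])
crop('s3c',im,100,160,240,300,4); crop('t3c',im3,280,110,410,240,4)
E
python3 tilt.py s3 s3t
```

```text
[ 0.52466007 -0.15442424  0.2753778 ] [ 3.13907282  0.00452259 -0.26052394] [ 7.26912599e-02  1.33559431e-01 -2.27562247e-01  9.62317162e-04
 -1.21477282e+00  1.23724911e+00] [ 0.19349965 -0.15357705 -6.10623972] [ 0.00644033 -0.02145769  0.01036959] 0.02682499654764064
[ 0.52466007 -0.15442424  0.2753778 ] [ 0.19349965 -0.15357705 -6.10623972] [ 0.00644033 -0.02145769  0.01036959]
```

View pics/s3t.png

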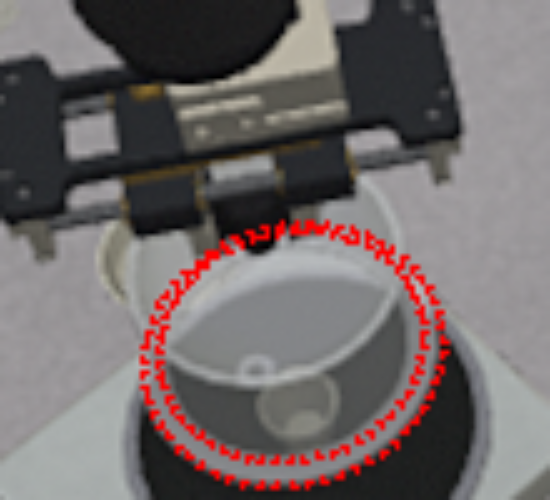

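View pics/w3.png

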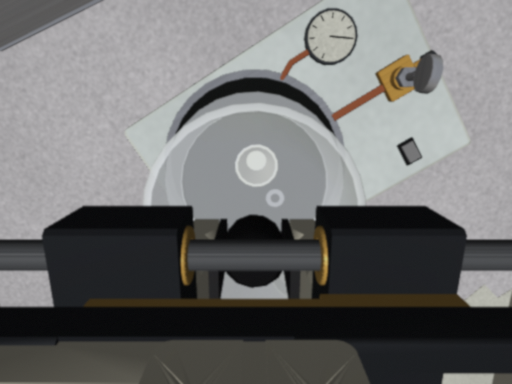

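View pics/t3c.png

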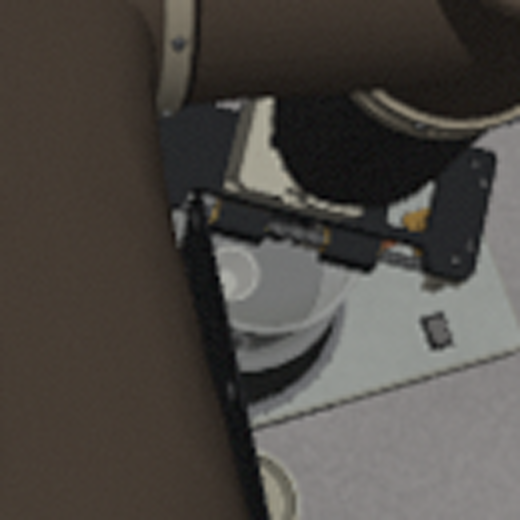

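```bash
python3 - <<'E'
from h import *
s=arm.get_state();po=(s['eef_pos'],s['ee_rot'])
print('gauge',onz('wrist',(330.5,37),.063,po)); print('switch',onz('wrist',(409.5,151.5),.058,po)); print('cruc rim',onz('wrist',(256.5,165),.099,po))
im=np.load('pics/w3.npy'); crop('w3c',im,360,30,480,120,6)
pad=np.array([.527,-.157,0]);R=Ro.from_euler('z',16.2,degrees=True)
for v in ([70,-130,63],[-75,-150,58],[0,-170,118]): print(R.apply(np.array(v)/1e3)+pad)
E
```

```text
gauge [ 0.62855828 -0.25931187  0.063     ]
switch [ 0.49490796 -0.32022908  0.058     ]
cruc rim [ 0.53081179 -0.15810688  0.099     ]
[ 0.6304894 -0.2623088  0.063    ]
[ 0.49682664 -0.32196839  0.058     ]
[ 0.57442849 -0.32024993  0.118     ]
```

View pics/w3c.png

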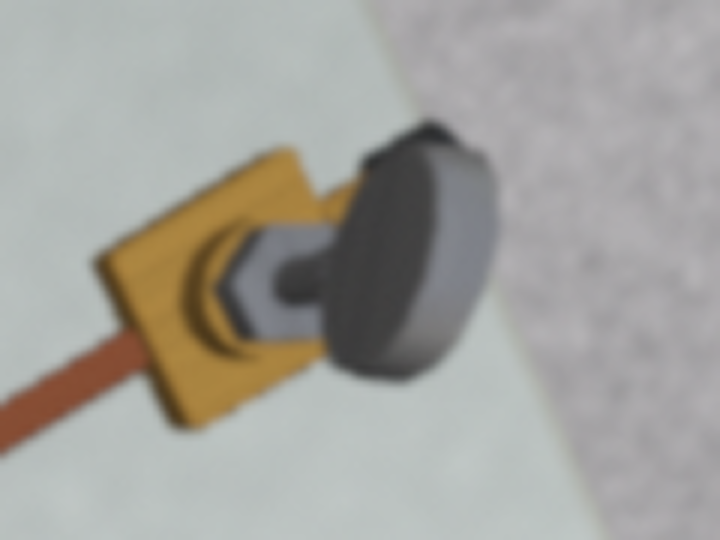

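jog_arm(
  motion=[
    [[0.001,-0.0017,0.008,0,0,0,0.015],[0.001,-0.0017,0.02,0,0,0,0.015],[0.001,-0.0017,0.034,0,0,0,0.015],[0.001,-0.0017,0.048,0,0,0,0.015],[0.001,-0.0017,0.058,0,0,0,0.015],[0.001,-0.0017,0.064,0,0,0,0.015],[0.001,-0.0017,0.067,0,0,0,0.015],[0.001,-0.0017,0.068,0,0,0,0.015]],
  ],
)

```text
t: 6.95
eef_pos: [0.5259, -0.1531, 0.2073]
ee_rot: [3.139, 0.005, -0.26]
force: [0.3, 0.4, -6.0]
width: 0.0269
```

jog_arm(
  motion=[
    [[0,0,0.001,0,0,0,0.015],[0,0,0.002,0,0,0,0.015],[0,0,0.003,0,0,0,0.015],[0,0,0.004,0,0,0,0.015],[0,0,0.004,0,0,0,0.015]],
  ],
)

```text
t: 7.45
eef_pos: [0.5258, -0.1531, 0.2032]
ee_rot: [3.139, 0.005, -0.261]
force: [-0.4, -1.0, -6.4]
width: 0.0271
```

jog_arm(
  motion=[
    [[0,0,0.0007,0,0,0,0.015],[0,0,0.0014,0,0,0,0.015],[0,0,0.002,0,0,0,0.015],[0,0,0.002,0,0,0,0.015]],
  ],
)

```text
t: 7.85
eef_pos: [0.5256, -0.1533, 0.2025]
ee_rot: [3.139, 0.004, -0.26]
force: [-4.6, 0.6, 6.1]
width: 0.0272
```

jog_arm(
  motion=[
    [[0,0,-0.0005,0,0,0,0.015],[0,0,-0.0005,0,0,0,0.04],[0,0,-0.0005,0,0,0,0.06],[0,0,-0.0005,0,0,0,0.06],[0,0,-0.0005,0,0,0,0.06],[0,0,-0.0005,0,0,0,0.06],[0,0,-0.0005,0,0,0,0.06]],
  ],
)

```text
t: 8.55
eef_pos: [0.5257, -0.1533, 0.2031]
ee_rot: [3.139, 0.004, -0.26]
force: [-0.2, -0.4, 0.5]
width: 0.0597
```

```bash
python3 - <<'E'
from h import *
s=arm.get_state(); print(s['eef_pos'],s['ee_rot'],s['q'],s['force'],s['width'])
im=optics.grab_frame('wrist'); save('w4',im)
im=optics.grab_frame('scene'); crop('s4c',im,100,150,240,300,4)
E
```

```text
[ 0.52568551 -0.15334732  0.20305777] [ 3.13855639  0.00381238 -0.26007234] [ 0.07513325  0.18765507 -0.33408313  0.00185581 -1.05365787  1.23467531] [-0.1840967  -0.39269284  0.48907912] 0.05965422272021696
```

View pics/w4.png

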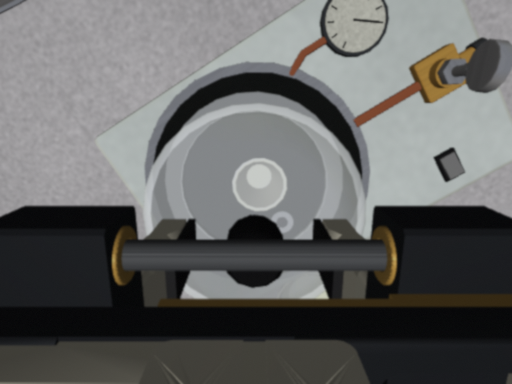

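View pics/s4c.png

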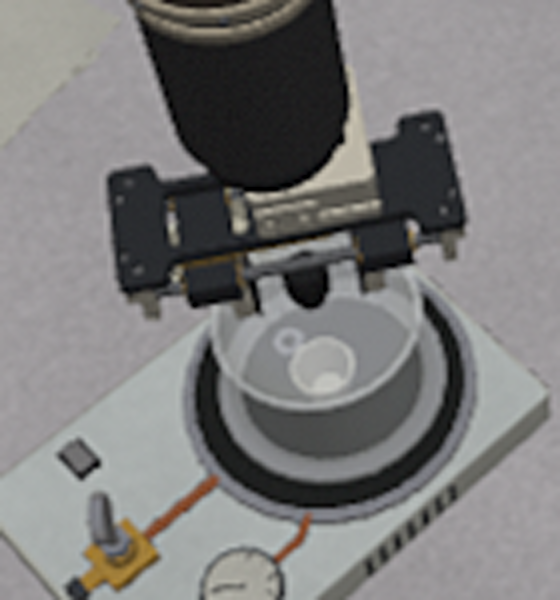

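jog_arm(
  motion=[
    [[0,0,-0.01,0,0,0,0.06],[0,0,-0.035,0,0,0,0.06],[0,0,-0.065,0,0,0,0.06],[0.015,0.025,-0.08,0,0,0,0.07],[0.038,0.063,-0.08,0,0,0,0.08],[0.061,0.1,-0.08,0,0,0,0.0876],[0.083,0.137,-0.08,0,0,0,0.0876],[0.0898,0.1488,-0.08,0,0,0,0.0876]],
  ],
)

```text
t: 9.45
eef_pos: [0.5749, -0.3235, 0.283]
ee_rot: [3.138, 0.004, -0.262]
force: [-1.1, -0.2, -0.3]
width: 0.0869
```

jog_arm(
  motion=[
    [[0,0,0,0,0,0,0.0876],[0,0,0,0,0,0,0.0876]],
  ],
)

```text
t: 9.65
eef_pos: [0.5747, -0.3235, 0.283]
ee_rot: [3.138, 0.005, -0.263]
force: [-0.2, -0.4, -0.6]
width: 0.0873
```

```bash
python3 - <<'E'
from h import *
s=arm.get_state(); print(s['eef_pos'],s['ee_rot'],s['q'],s['force'],s['width'])
np.save('pics/w5p.npy',np.r_[s['eef_pos'],s['ee_rot']])
im=optics.grab_frame('wrist'); save('w5',im); np.save('pics/w5.npy',im)
im=optics.grab_frame('top'); crop('t5c',im,280,110,410,240,5)
E
```

```text
[ 0.57467646 -0.32354344  0.28300423] [ 3.13788606  0.00476346 -0.26326927] [-0.21571721  0.31739161  0.02871669  0.00362076 -1.28705743  1.5222309 ] [-0.18380349 -0.40100074 -0.58431966] 0.08728639792162603
```

View pics/w5.png

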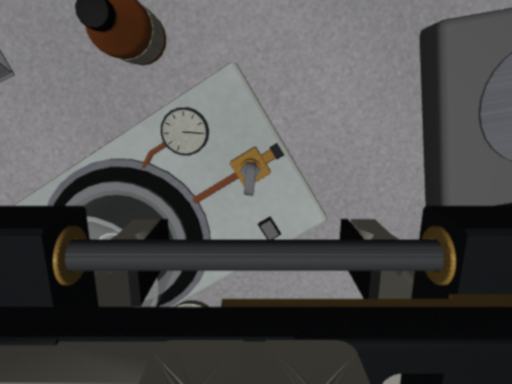

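View pics/t5c.png

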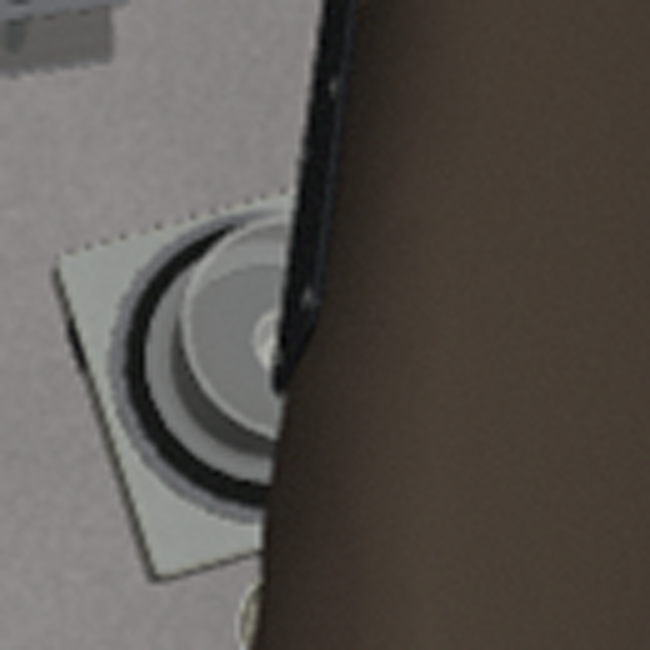

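```bash
python3 - <<'E'
from h import *
im=np.load('pics/w5.npy'); crop('w5c',im,220,140,290,205,10)
E
```

```text
(no output)
```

View pics/w5c.png

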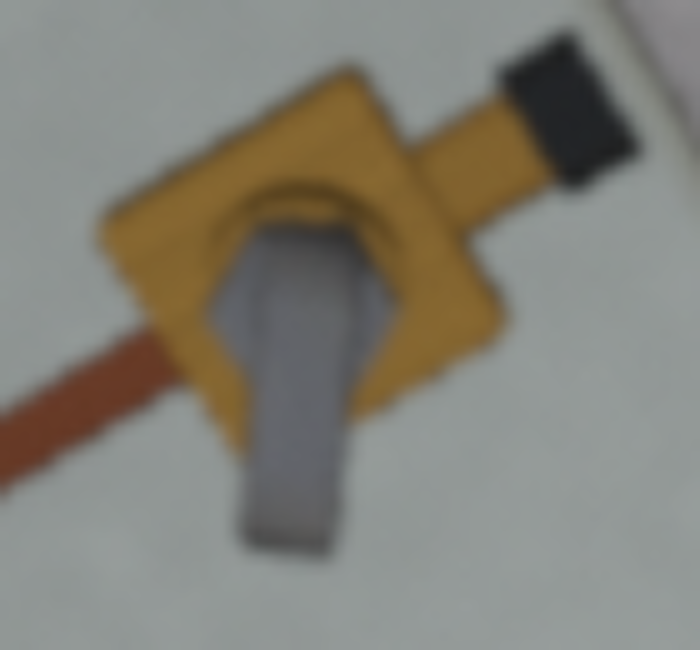

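```bash
python3 - <<'E'
from h import *
p=np.load('pics/w5p.npy');po=(p[:3],p[3:])
A=onz('wrist',(248.7,195.2),.1215,po);B=onz('wrist',(250.8,163.2),.1145,po)
d=B-A; print(A,B,np.linalg.norm(d[:2]),'mid',(A+B)/2); a=np.degrees(np.arctan2(d[1],d[0])); print('dir',a,'theta deg',(a-16.2)%180, np.radians((a-16.2)%180))
print(np.degrees(po[1][2]), ray('wrist',(250,180),po)[0])
x,e=tri([ray('wrist',(249.7,179.0),po),ray('scene',(125.8,279.6)),ray('top',(394.2,162.2))]);print(x,e)
E
```

```text
[ 0.557479   -0.31345205  0.1215    ] [ 0.58522871 -0.32300891  0.1145    ] 0.029349273506892964 mid [ 0.57135386 -0.31823048  0.118     ]
dir -19.00344192574584 theta deg 144.79655807425416 2.5271766839509153
-15.084217991702825 [ 0.63836906 -0.33947613  0.4195734 ]
[ 0.57423967 -0.31942668  0.12064659] [np.float64(0.0022546919979245755), np.float64(0.002440745413452379), np.float64(0.001766329058263086)]
```

jog_arm(
  motion=[
    [[-0.0014,-0.0033,0.025,0,0,2,0.0876],[-0.0014,-0.0033,0.06,0,0,3.9,0.07],[-0.0014,-0.0033,0.095,0,0,3.9,0.06],[-0.0014,-0.0033,0.125,0,0,3.9,0.05],[-0.0014,-0.0033,0.143,0,0,3.9,0.045],[-0.0014,-0.0033,0.153,0,0,3.9,0.04],[-0.0014,-0.0033,0.158,0,0,3.9,0.04],[-0.0014,-0.0033,0.158,0,0,3.9,0.04]],
  ],
  newtons=20,
)

```text
t: 10.55
eef_pos: [0.5738, -0.3189, 0.1259]
ee_rot: [3.138, 0.003, -0.329]
force: [0.7, 0.0, 0.4]
width: 0.0413
```

```bash
python3 - <<'E'
from h import *
s=arm.get_state(); print(s['eef_pos'],s['ee_rot'],s['q'],s['force'],s['moment'],s['width'])
im=optics.grab_frame('scene'); crop('s6c',im,60,180,220,320,5)
im=optics.grab_frame('wrist'); save('w6',im)
E
```

```text
[ 0.57381112 -0.31892219  0.12591993] [ 3.13768935  0.00329094 -0.32892256] [-0.20882329  0.42540305 -0.18435784  0.00423508 -0.96477453  1.44828465] [0.66367065 0.02161568 0.39938481] [-0.02468484 -0.04753571  0.06658786] 0.04131745849951873
```

View pics/s6c.png

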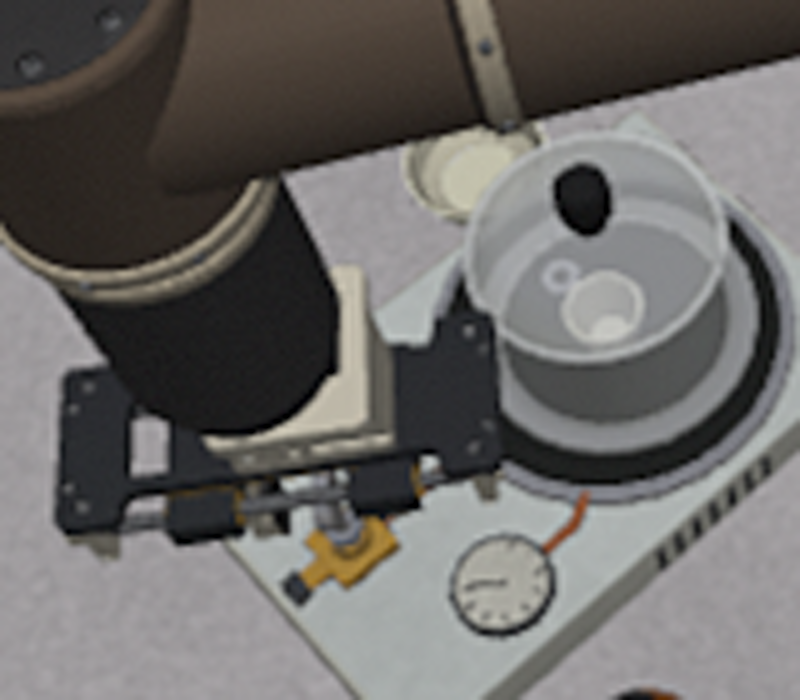

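View pics/w6.png

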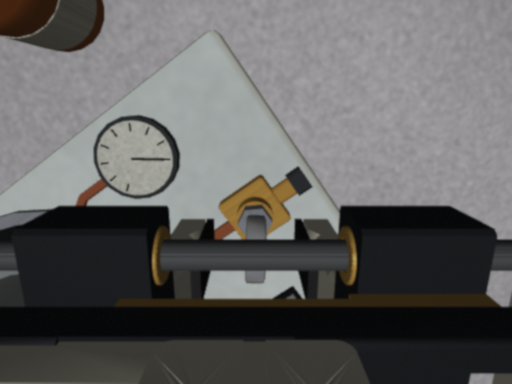

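jog_arm(
  motion=[
    [[0,0.0009,0,0,0,0,0.03],[0,0.0009,0,0,0,0,0.02],[0,0.0009,0,0,0,0,0.01],[0,0.0009,0,0,0,0,0.004],[0,0.0009,0,0,0,0,0.004],[0,0.0009,0,0,0,0,0.004],[0,0.0009,0,0,0,0,0.004],[0,0.0009,0,0,0,0,0.004]],
  ],
  newtons=20,
)

```text
t: 11.45
eef_pos: [0.5741, -0.3199, 0.1269]
ee_rot: [3.138, 0.002, -0.329]
force: [0.5, 4.5, 2.5]
width: 0.0088
```

```bash
python3 - <<'E'
from h import *
s=arm.get_state(); print(s['eef_pos'],s['ee_rot'],s['q'],s['force'],s['moment'],s['width'])
E
```

```text
[ 0.5740767  -0.31989351  0.12687431] [ 3.13805938e+00  1.75731222e-03 -3.29153009e-01] [-0.21035078  0.42475521 -0.18282497  0.00401341 -0.96538361  1.44970958] [0.45921863 4.49241291 2.53128227] [ 1.82822804 -0.10023471 -0.01859489] 0.008825273909107345
```

jog_arm(
  motion=[
    [[0,-0.0004,0,0,0,4,0.004],[0,-0.0004,0,0,0,9,0.004],[0,-0.0004,0,0,0,15,0.004],[0,-0.0004,0,0,0,21,0.004],[0,-0.0004,0,0,0,27,0.004],[0,-0.0004,0,0,0,33,0.004],[0,-0.0004,0,0,0,39,0.004],[0,-0.0004,0,0,0,45,0.004]],
  ],
)

```text
t: 12.25
eef_pos: [0.5739, -0.32, 0.1268]
ee_rot: [3.137, -0.001, -1.119]
force: [-1.1, 0.1, 0.4]
width: 0.0089
```

```bash
python3 - <<'E'
from h import *
s=arm.get_state(); print(s['eef_pos'],np.degrees(s['ee_rot']),s['q'],s['force'],s['moment'],s['width'])
im=optics.grab_frame('wrist'); save('w7',im)
E
```

```text
[ 0.57390568 -0.31997072  0.12682254] [ 1.79742136e+02 -8.37543158e-02 -6.41002748e+01] [-0.21017742  0.42479008 -0.1832179   0.00476717 -0.96544419  0.65949163] [-1.12676372  0.14021145  0.42759308] [0.27951262 0.2677269  0.03428843] 0.008885171404468959
```

View pics/w7.png

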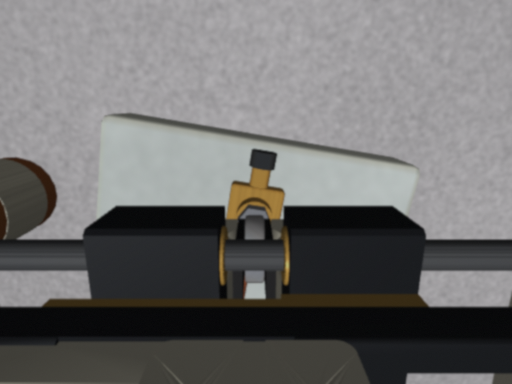

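jog_arm(
  motion=[
    [[0,0,0,0,0,6,0.004],[0,0,0,0,0,12,0.004],[0,0,0,0,0,18,0.004],[0,0,0,0,0,24,0.004],[0,0,0,0,0,30,0.004],[0,0,0,0,0,36,0.004],[0,0,0,0,0,42,0.004],[0,0,0,0,0,48,0.004]],
  ],
)

```text
t: 13.1
eef_pos: [0.5735, -0.32, 0.1267]
ee_rot: [3.139, -0.005, -1.965]
force: [-1.6, 2.2, 0.9]
width: 0.0085
```

jog_arm(
  motion=[
    [[0,0,0,0,0,6,0.004],[0,0,0,0,0,12,0.004],[0,0,0,0,0,18,0.004],[0,0,0,0,0,24,0.004],[0,0,0,0,0,30,0.004],[0,0,0,0,0,36,0.004],[0,0,0,0,0,40,0.004],[0,0,0,0,0,43,0.004]],
  ],
)

```text
t: 13.9
eef_pos: [0.5734, -0.3197, 0.1265]
ee_rot: [-3.141, -0.005, -2.716]
force: [0.2, 2.6, 3.1]
width: 0.0086
```

```bash
python3 - <<'E'
from h import *
s=arm.get_state(); print(s['eef_pos'],np.degrees(s['ee_rot']),s['q'],s['force'],s['moment'],s['width'])
im=optics.grab_frame('wrist'); save('w8',im)
im=optics.grab_frame('scene'); crop('s8c',im,60,180,220,320,5)
E
```

```text
[ 0.57335378 -0.3197386   0.126538  ] [-179.96185987   -0.30506073 -155.59868769] [-0.21012469  0.42484624 -0.18376277  0.00449527 -0.96607993 -0.93734951] [0.1768411  2.60180441 3.1240444 ] [ 1.41846825 -0.05181141  0.02813882] 0.008635279500120694
```

View pics/w8.png

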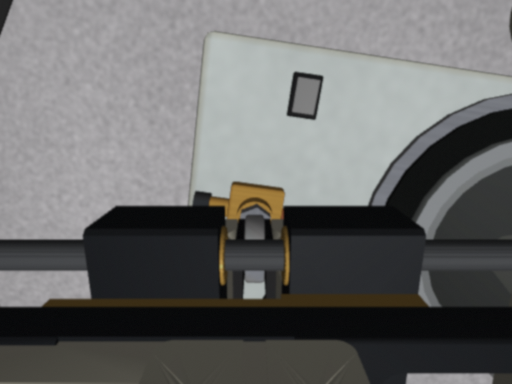

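View pics/s8c.png

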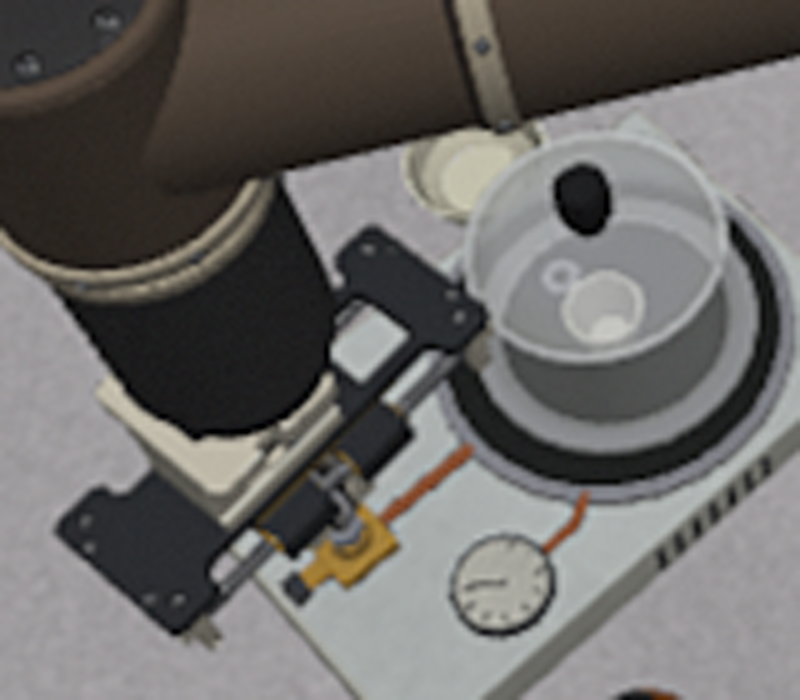

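jog_arm(
  motion=[
    [[0,0,0,0,0,1.5,0.004],[0,0,0,0,0,3,0.004],[0,0,0,0,0,4.5,0.004],[0,0,0,0,0,5.5,0.004],[0,0,0,0,0,5.5,0.004]],
  ],
)

```text
t: 14.5
eef_pos: [0.5733, -0.3197, 0.1265]
ee_rot: [-3.14, -0.005, -2.811]
force: [0.0, 3.0, 1.9]
width: 0.0085
```

```bash
cat > st.py <<'E'
from h import *
s=arm.get_state(); print(s['eef_pos'],np.degrees(s['ee_rot']),s['force'],s['moment'],s['width'],s['joint_efforts'][5],s['q'][5])
E
python3 st.py
```

```text
[ 0.57332684 -0.31974232  0.12650536] [-179.93683204   -0.30131702 -161.04061161] [0.00652005 3.03250212 1.92914572] [ 1.44119616 -0.06728329  0.00453742] 0.008473858007531811 -0.2654616627842188 -1.0322572221485613
```

jog_arm(
  motion=[
    [[0,0,0,0,0,1,0.004],[0,0,0,0,0,2,0.004],[0,0,0,0,0,2,0.004]],
  ],
)

```text
t: 14.8
eef_pos: [0.5733, -0.3197, 0.1265]
ee_rot: [-3.14, -0.005, -2.847]
force: [-0.2, 2.8, 1.5]
width: 0.0089
```

```bash
python3 st.py
```

```text
[ 0.57330536 -0.31972512  0.12651831] [-179.92727809   -0.29839452 -163.09515433] [-0.17779342  2.80138513  1.51194441] [ 1.39902614 -0.10610882  0.0460841 ] 0.008933113365235262 -0.2483381051570177 -1.0681067249916616
```

jog_arm(
  motion=[
    [[0,0,0,0,0,1,0.004],[0,0,0,0,0,2,0.004],[0,0,0,0,0,2,0.004]],
  ],
)

```text
t: 15.1
eef_pos: [0.5733, -0.3198, 0.1265]
ee_rot: [-3.14, -0.005, -2.882]
force: [-0.9, 3.5, 1.7]
width: 0.0091
```

```bash
python3 st.py
```

```text
[ 0.57333931 -0.31975349  0.12653793] [-179.9089731    -0.29931845 -165.1167085 ] [-0.85019503  3.51593529  1.66487399] [ 1.36397176 -0.05091955  0.32329183] 0.009127496722373844 -0.6252889707684517 -1.1035453800082955
```

jog_arm(
  motion=[
    [[0,0,0,0,0,1,0.004],[0,0,0,0,0,1.5,0.004],[0,0,0,0,0,1.5,0.004],[0,0,0,0,0,1.5,0.004]],
  ],
)

```text
t: 15.5
eef_pos: [0.5733, -0.3198, 0.1265]
ee_rot: [-3.14, -0.005, -2.908]
force: [-0.9, 2.6, 2.1]
width: 0.0093
```

```bash
python3 st.py; python3 - <<'E'
from h import *
im=optics.grab_frame('wrist'); save('w9',im); crop('w9c',im,200,170,310,300,5)
E
```

```text
[ 0.57329981 -0.31977819  0.12653446] [-179.898638     -0.30458816 -166.60220185] [-0.91434183  2.62405873  2.11601551] [1.24607333 0.1317737  0.44994337] 0.00933549048033746 -0.46869280748069286 -1.1295445090127123
```

View pics/w9c.png

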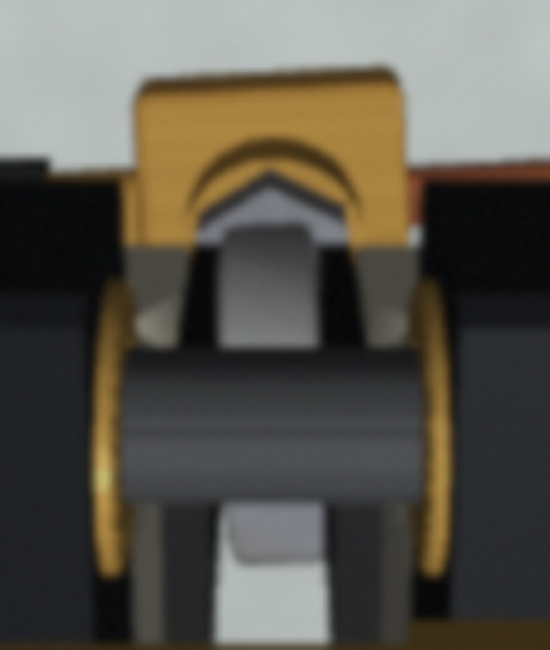

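jog_arm(
  motion=[
    [[0,0,0,0,0,-4,0.004],[0,0,0,0,0,-10,0.004],[0,0,0,0,0,-16,0.004],[0,0,0,0,0,-22,0.004],[0,0,0,0,0,-28,0.004],[0,0,0,0,0,-34,0.004],[0,0,0,0,0,-40,0.004],[0,0,0,0,0,-46,0.004]],
  ],
)

```text
t: 16.35
eef_pos: [0.5735, -0.32, 0.1267]
ee_rot: [3.14, -0.005, -2.101]
force: [-0.5, 1.6, 1.7]
width: 0.0089
```

jog_arm(
  motion=[
    [[0,0,0,0,0,-6,0.004],[0,0,0,0,0,-12,0.004],[0,0,0,0,0,-18,0.004],[0,0,0,0,0,-24,0.004],[0,0,0,0,0,-30,0.004],[0,0,0,0,0,-36,0.004],[0,0,0,0,0,-41,0.004],[0,0,0,0,0,-44,0.004]],
  ],
)

```text
t: 17.15
eef_pos: [0.5738, -0.3201, 0.1268]
ee_rot: [3.138, -0.002, -1.331]
force: [0.5, 1.9, 1.7]
width: 0.0089
```

```bash
python3 st.py
```

```text
[ 0.5738075  -0.32014651  0.12677601] [ 1.79771086e+02 -1.30531229e-01 -7.62452469e+01] [0.47633513 1.94744221 1.72479783] [ 1.23130007 -0.19010082  0.03516194] 0.008859325061210028 -0.3536050580441952 0.4479892910667363
```

jog_arm(
  motion=[
    [[0,0,0,0,0,-1.5,0.004],[0,0,0,0,0,-2.3,0.004],[0,0,0,0,0,-2.3,0.004],[0,0,0,0,0,-2.3,0.004]],
  ],
)

```text
t: 17.55
eef_pos: [0.5738, -0.3201, 0.1268]
ee_rot: [3.138, -0.002, -1.291]
force: [-1.1, 3.4, 1.4]
width: 0.0084
```

```bash
python3 st.py; python3 - <<'E'
from h import *
im=optics.grab_frame('wrist'); save('w10',im); crop('w10c',im,200,140,310,300,5)
im=optics.grab_frame('scene'); save('s10',im)
crop('s10c',im,60,180,220,320,5)
E
```

```text
[ 0.57384415 -0.32014066  0.12679646] [ 1.79773010e+02 -1.22540906e-01 -7.39958438e+01] [-1.0901884   3.4262881   1.42107293] [ 1.34234357  0.07523955 -0.05419564] 0.008375439398552127 0.016831830726005137 0.4872774630414391
```

View pics/w10c.png

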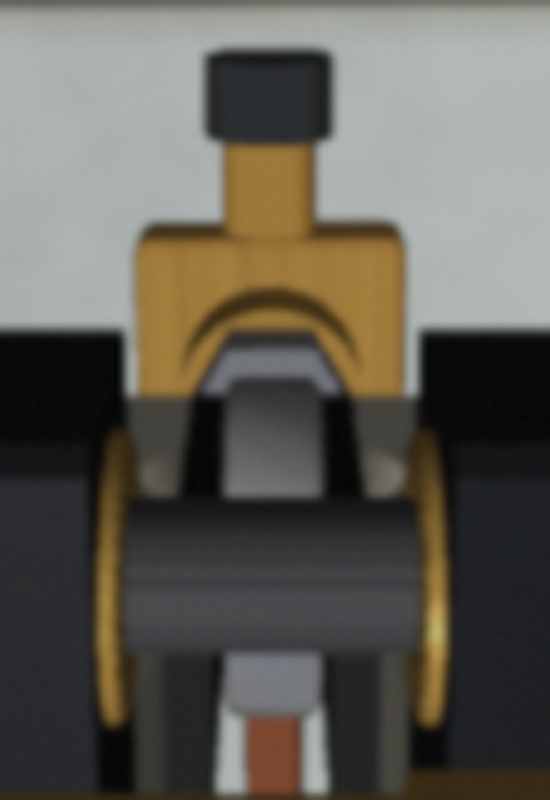

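View pics/s10.png

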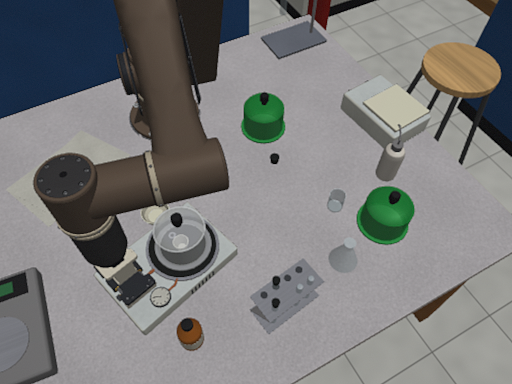

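View pics/s10c.png

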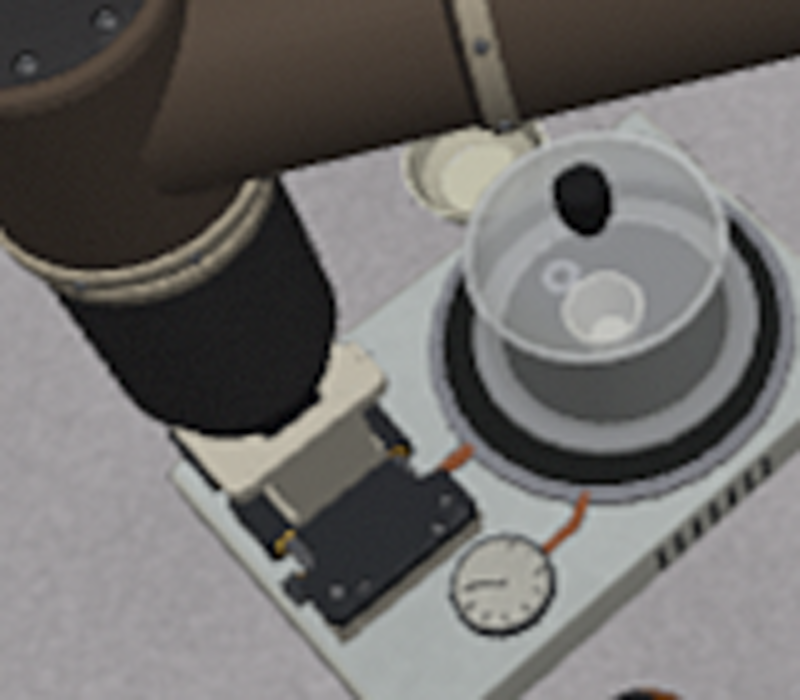

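```bash
python3 - <<'E'
from h import *
print('jar',onz('scene',(176.4,217.6),.199),'pad .527 -.157')
print('crucible rim',onz('scene',(60+602/5,180+300/5),.099))
s=arm.get_state(); print(s['t'],s['qd'].round(4),s['width']); print(arm.job_done())
E
```

```text
jar [ 0.5230002 -0.1527544  0.199    ] pad .527 -.157
crucible rim [ 0.52905333 -0.15869515  0.099     ]
17.65 [ 0.0024 -0.0006  0.001  -0.0011  0.0013  0.0049] 0.008643603941566538
the job is handed in; nothing more can be done
None
```

The bell jar stands upright on the pad over the crucible and is let go. The thumbscrew was turned in to its seat and backed off a quarter turn. I handed the job in at 17.65 s with the fingers still gripping it at 20 N; the hand-in reports no verdict.

**Jar:** It was lowered until contact at about the expected height. The last picture puts its knob about 6 mm from the pad centre, inside the 15 mm limit. I aimed about 4 mm off on purpose, away from the valve. The crucible rim is within about 3 mm of the centre.

**Thumbscrew:**
- The starting angle measured about 2.53 rad open.
- The moment rose to 0.45 N m and the head began to slip in the fingers at a tool yaw of about -165°. The seat was predicted at -163.8°.
- I took the seat as about -164°, not the -166.6° where the tool stopped, and backed off to -74.0°. The last wrist picture shows the head square to the brass valve block, as a quarter turn should be.

**Other things:** The other bench things looked unmoved in the last scene picture.

**Disagreements:** The wrist camera read about 3–4 mm off from the fixed cameras. I trusted the fixed cameras, and the grasps bore that out. Small side forces of 1–3 N and a wrist moment of about 1.3 N m remained while holding the screw.

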